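# Rock a milling blank out of its rack and load it in the work shoe

## Task

The pink milling blank is next for the mill: it lies flush in its pocket in the sloping rack with no room for fingers, so press its bevelled end down to rock the other end up, lift it out and lay it flat in the aluminium work shoe, slid fully home with the bevelled end under the dovetail stop. Then tip the red keeper flap shut behind it. The blank is brittle, so never push it hard, and leave the other blanks and the things around undisturbed.

Things in the scene. Friction and masses are not known exactly. Their poses are not given: they have to be found in the camera images.
- blank_rack: Grey rack with pale end cheeks, fixed to the bench; 87 mm deep (x), 267 mm long (y), origin under its middle, z up. Its deck slopes up along +x at 23 degrees: deck normal (-0.391, 0, 0.921) in this frame. Three pockets side by side at y = -79, 0 and +79 mm hold one blank each, 1.5 mm play all round, top 1 mm above the deck, bevelled end to +y.
- deck_middle (a point): Middle of the rack's deck, 48 mm above the rack's origin, axes as the rack's. The deck is 75 mm deep along its slope. On the deck's low side the rail has a notch, 8 mm deep, beside the +y half of each pocket: room for pressing fingers.
- rocker_edge (a point): Middle pocket's rocking edge, 11 mm under the deck and 0.5 mm to +y of the pocket's middle; the others have the same. From it the floor falls to +y as a 25 degree ramp. A blank pressed down near its bevelled end, 18 to 26 mm to +y of its middle (square to the deck, a few N), rocks down until it meets the ramp and stays so when let go; its -y end then stands 14 mm above the deck.
- blank_pink_center (a point): Pink blank, 46 mm across (x), 66 mm long (y), 12 mm thick (z), about 0.1 kg, grey foot 4 mm thick; this is its centre, half-way up. Its +y end is bevelled: underside to y = +33 mm, top face to +27 mm, sloping from 3 mm above the underside. Other end and long sides are square. In its pocket x points up the deck's slope, y along the rack's y, z out of the deck.
- blank_ivory_center (a point): Ivory blank of the same shape in another pocket, to be left as it is; its centre.
- blank_blue_center (a point): Blue blank of the same shape in another pocket, to be left as it is; its centre.
- work_shoe: Aluminium work shoe of the mill, fixed to the bench: base plate x = -76 to +54 mm, 78 mm wide (y), top 9 mm up; origin on the bench, z up. On it a bed 44 mm wide, x = -46 to +34 mm, its flat floor 18 mm above the origin. Two dark rails, 5 mm higher than the floor, from x = +2 mm to the stop, leave 50 mm between them for the blank. A dark stop stands across the +x end; the -x end is open.
- shoe_home (a point): Where the blank's centre is when home: 24 mm above the shoe's origin, axes as the shoe's; the blank's y (bevelled end) along +x here. The stop, 12 mm high over the floor, overhangs like the bevel: face at x = +33 mm up to 3 mm over the floor, leaning to x = +28 mm near its top, so lay the blank flat about 10 mm short of home and slide it to +x under it.
- keeper (a joint): Red keeper flap at the shoe's open end, hinged about the shoe's y axis at x = -66 mm, 22 mm up; 40 mm wide, 6 mm thick, 31 mm from hinge to edge. 0 = shut, lying flat toward +x with its edge 2 mm behind a blank that is home (on a blank that is not home it cannot lie flat). It starts open, leaning back past upright (1.8 to 2.05 rad); pushed to +x past upright (1.57) it falls shut by its own weight.
- keeper_tip (a point): Middle of the keeper flap's free edge; x points from the hinge to this edge, z out of the face that is on top when shut.
- cassette_c: Milling cassette, dark frame with a white disc, 119 x 122 x 18 mm, lying behind the rack; origin at the centre of its underside. To be left alone.
- polishing_tin: Round tin with a blue lid, 64 mm across, 28 mm high; origin at the centre of its underside. To be left alone.
- plaster_model: Plaster model of a jaw, 62 x 66 x 28 mm; origin at the centre of its underside. To be left alone.
- calliper: Steel vernier calliper lying flat, 58 x 157 x 10 mm; origin near its middle. To be left alone.
There are look-alikes about, which are no part of the job. What is shaped like the work_shoe but brown is not meant.

How it is judged:
By the outcome, as a careful person would: the job done as asked, in the order asked, and still so for the second after the job is handed in, with the robot touching nothing.
It also fails if it takes over 51 s, if anything falls off the work surface, if the arm or the gripper's body presses on something with over 40 N, if the wrist force passes 120 N, or if a joint passes its speed limit or range.

## Robot

A 6-joint arm with a two-finger parallel gripper is mounted at the origin on a cart in front of the work surface, level with it; the furniture and walls round the work are solid. World frame = base frame: x ahead of the robot, y to its left, z up, the work surface at z = 0. Lengths are in m, angles in rad, forces in N, time in s.
With the tool pointing down it reaches from about 0.35 to 0.975 m from the base axis. Payload 4.9 kg.
Tool frame: the origin (TCP) lies on the front face of the gripper's body, between the roots of the fingers; the fingertips stand ctrl.tip_extent ahead of it and the grasp point (between the pads) lies 54 mm ahead of it (ctrl.tip_extent is the distance from the TCP to the fingertips, in m); z points along the fingers, y is the line along which they close (so a half turn about z gives the same grasp; the last joint's range is limited). The gripper opens to 85 mm and grips with 20 to 120 N. Pads are 22 mm wide; open, the fingers measure 114 mm over their backs; the gripper's body (76 mm by 85 mm) begins 54 mm behind the grasp point. The pads swing forward as they close: fully open they stand 13 mm farther back than shut.
Start: joints at [-0.119, 0.053, 1.613, -0, 1.476, -0.119], TCP at [0.625, 0, 0.304] pointing down, gripper open.
Joint ranges: [-3.01, 3.01], [-1.01, 2.22], [0.06, 2.58], [-1.02, 4.17], [0.09, 2.62], [-3.14, 3.14]. Speed limits (rad/s): [2.57, 2.57, 3.14, 3.14, 3.14, 3.14].

## Interface

Orientations are given as a rotation vector (axis times angle).
In Python, from station import ctrl gives the robot as it stands.
- The arm moves only by the tool apply_moves, never from a script. Its argument "rows" is one flat list of numbers, 6 for each row, row after row: the shift along the tool's x, y, z normalised to -1 to 1, where 1 is 0.6 m, then the turn, a rotation vector about the tool's x, y, z normalised to -1 to 1, where 1 is 90 degrees. A call has 1 to 20 rows; each row is the pose to reach, as a shift and turn from the pose commanded when the call began, along the tool's axes at that moment; what a row does not reach only later rows make up. A row lasts 1/10 s, in which the tool goes at most 50 mm and 8.59 degrees, less where a joint would pass 70% of its speed; a pose out of reach is approached as far as the arm can. A call with a number of a shift or a turn outside -1 to 1 is refused whole. A call with a gripper value outside its range is refused whole. "grip" is the opening, from 0 (shut) to 1 (fully open), set as the call begins (left out, the last holds). The fingers move at their own pace and stop on an object; "grip_force" is the grip in N (left out, the last holds). Time passes only in rows, so rows that repeat a pose let the fingers close. It gives the time, the measured TCP pose, the force, the opening and the grip force at its end, in the units of the state.
- ctrl.get_obs(): the state, without advancing time (a new reading comes with each control period).
- ctrl.get_image(name): name is "scene" or "side" or "wrist"; returns (picture, depth): 420x560x3 uint8, blue, green, red; 420x560 float32, m along the optical axis (not along the pixel's ray), 0 where there is no reading.
- ctrl.camera_model(name): a dict with "mtx" (3x3 intrinsics, pixels), "R" (3x3) and "t" (3): a world point X has camera coordinates R X + t; the wrist camera has in their place "tool_from_camera" (4x4, takes a point from camera to tool coordinates, whose origin is the TCP and whose axes are the flange's). Camera axes: x right, y down, z forward; pixel columns grow to the right and rows downward; lengths in m; the calibration is good to about 2 mm. A picture is of the moment at which its call begins: read the wrist's pose just before it. camera_model takes no time and is no camera call.
- ctrl.finish_job(): hands the job in; it is judged then, once.
The state is a dict: "t": time; "q": joint angles; "dq": joint speeds; "effort": joint torques, N m; "tool_pos": TCP position; "tool_rot": TCP orientation; "contact_force": force on the tool from outside, world axes, zero at the start; "wrist_torque": the same for the moment, N m; "opening": finger opening in m; "grip_force": force on a finger pad.
Only numpy, scipy, OpenCV 4.12 (cv2) and the standard library are available. Lean on these libraries where they do the work, as an engineer would, in place of code of your own. Each camera call takes 0.05 s, during which the arm holds its last target. There are 200 camera calls.

## Working session

There is one attempt and no reset: what is moved stays moved. The work goes in short steps, Python scripts to look and compute and a tool call to move; the robot and the scene stay as the last step left them, time stands still between calls to the robot, and variables do not carry over. Pictures are saved under pics/ and viewed, at most 11 in all, crops included, and the job is handed in when it is done.

Besides the shell and the picture viewer there is one more tool, called after ">>>" as a command line: name --argument value ..., lists and objects as JSON in quotes. apply_moves: Moves the arm, as the interface text tells. Its arguments: {"type":"object","properties":{"rows":{"type":"array","items":{"type":"number"}},"grip":{"type":"number"},"grip_force":{"type":"number"}},"required":["rows"]}

```bash
ls; mkdir -p pics; python3 - <<'E'
from station import ctrl
import cv2,numpy as np
print(ctrl.get_obs(),ctrl.tip_extent)
for n in ("scene","side","wrist"):
    im,d=ctrl.get_image(n); cv2.imwrite(f"pics/{n}0.png",im); np.savez(f"pics/{n}0.npz",im=im,d=d); print(n,ctrl.camera_model(n))
a=[cv2.imread(f"pics/{n}0.png") for n in("scene","side")]
E
```

```text
pics
{'t': 0.0, 'q': array([-1.18974383e-01,  5.33274927e-02,  1.61427584e+00, -8.19058284e-06,
        1.47599934e+00, -1.18980799e-01]), 'dq': array([-0.00133097, -0.00021869,  0.00127758,  0.0012855 , -0.00065419,
       -0.00075678]), 'effort': array([ 2.70554956e-04, -3.93670499e+01, -3.70175600e+01, -1.62778279e-04,
        6.93513779e-03, -6.06393527e-06]), 'tool_pos': array([6.24529879e-01, 7.09252425e-05, 3.02691927e-01]), 'tool_rot': array([-2.22031941e+00, -2.22033540e+00,  1.96086688e-03]), 'contact_force': array([1.05435451, 0.45163849, 0.03982381]), 'wrist_torque': array([ 0.0147823 , -0.01884054,  0.00901652]), 'grip_force': 0.0, 'opening': 0.08560712268282913} 0.0726
scene {'mtx': array([[523.30422799,   0.        , 285.78880322],
       [  0.        , 523.30422799, 212.16868385],
       [  0.        ,   0.        ,   1.        ]]), 'R': array([[ 5.50608674e-01, -8.34763361e-01, -4.67934879e-04],
       [-3.76023827e-01, -2.47524213e-01, -8.92937761e-01],
       [ 7.45275902e-01,  4.91835231e-01, -4.50179893e-01]]), 't': array([-0.3241805 ,  0.26888797,  0.82568072])}
[... 200 characters left out ...]
251089, -0.01439911],
       [-0.10336618,  0.55832185, -0.82315985],
       [ 0.17473818, -0.80452846, -0.5676271 ]]), 't': array([0.56670704, 0.11033884, 1.14473813])}
wrist {'mtx': array([[309.94817609,   0.        , 277.29658968],
       [  0.        , 309.94817609, 207.47216988],
       [  0.        ,   0.        ,   1.        ]]), 'tool_from_camera': array([[-2.03138646e-04, -9.54466116e-01, -2.98319278e-01,
         7.75593972e-02],
       [ 9.99999906e-01, -3.07933682e-04,  3.04283512e-04,
        -3.11164920e-04],
       [-3.82290856e-04, -2.98319189e-01,  9.54466089e-01,
        -7.07624618e-02],
       [ 0.00000000e+00,  0.00000000e+00,  0.00000000e+00,
         1.00000000e+00]])}
```

View pics/scene0.png

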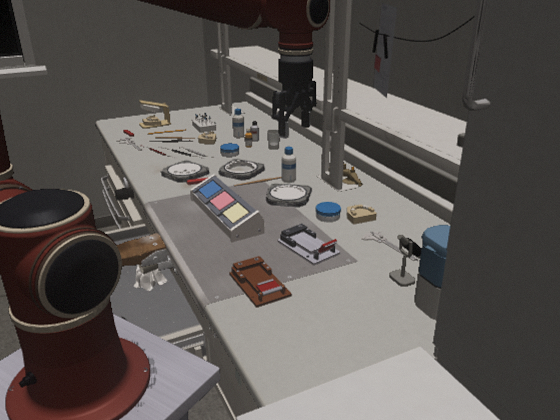

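View pics/side0.png

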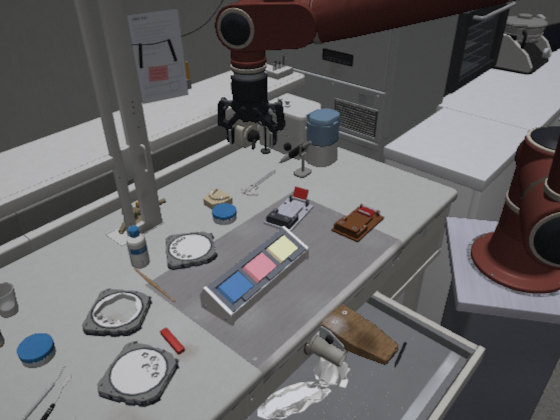

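The scene view shows the rack at about (225,205), with pink in the middle pocket at (222,201), blue at (210,188) and ivory at (237,213). The grey shoe is at (308,242) with its red flap at (328,246), and the brown look-alike is at (260,280). The side view shows the pink blank at (261,267), the shoe at (290,212) and its flap at (301,193).

```bash
cat > h.py <<'E'
import numpy as np,cv2
from station import ctrl
from scipy.spatial.transform import Rotation as Ro
def cam(n,obs=None):
    m=ctrl.camera_model(n)
    if n=="wrist":
        o=obs; R=Ro.from_rotvec(o["tool_rot"]).as_matrix(); T=m["tool_from_camera"]
        return m["mtx"],R@T[:3,:3],R@T[:3,3]+o["tool_pos"]
    return m["mtx"],m["R"].T,-m["R"].T@m["t"]
def cloud(c,d):
    K,R,t=c; v,u=np.mgrid[:420,:560]
    p=np.stack([(u-K[0,2])/K[0,0]*d,(v-K[1,2])/K[1,1]*d,d],-1)
    P=p@R.T+t; P[d==0]=np.nan; return P
def onplane(c,uv,z):
    K,R,t=c; uv=np.atleast_2d(uv)
    r=np.c_[(uv[:,0]-K[0,2])/K[0,0],(uv[:,1]-K[1,2])/K[1,1],np.ones(len(uv))]@R.T
    return t+r*((z-t[2])/r[:,2])[:,None]
def comps(im,lo,hi,amin=60):
    h=cv2.cvtColor(im,cv2.COLOR_BGR2HSV); m=cv2.inRange(h,lo,hi)
    n,l,s,c=cv2.connectedComponentsWithStats(m)
    return [(l==i,s[i],c[i]) for i in range(1,n) if s[i,4]>=amin]
RANGES=dict(pink=((165,70,90),(179,150,255)),pink2=((0,70,120),(6,150,255)),red=((0,151,80),(8,255,255)),red2=((170,151,80),(179,255,255)),blue=((100,90,60),(125,255,255)),ivory=((20,50,120),(35,160,255)))
E
python3 - <<'E'
from h import *
for n in("scene","side"):
    z=np.load(f"pics/{n}0.npz"); P=cloud(cam(n),z["d"])
    for k,(lo,hi) in RANGES.items():
        for m,s,c in comps(z["im"],lo,hi,50):
            p=P[m]; 
            q=np.nanmean(p,0)
            if 0.3<q[0]<1.1 and abs(q[1])<.5 and q[2]<.15:
                print(n,k,s[4],c.round(),q.round(4), np.nanmin(p,0).round(3),np.nanmax(p,0).round(3), np.linalg.svd((p-q)[~np.isnan(p[:,0])])[2][2].round(2) if s[4]<3000 else '')
im=np.load("pics/wrist0.npz")["im"];cv2.imwrite("pics/w.png",im)
s=cv2.resize(np.load("pics/scene0.npz")["im"][215:310,215:355],None,fx=5,fy=5,interpolation=cv2.INTER_CUBIC);cv2.imwrite("pics/sc.png",s)
E
```

```text
scene pink 257 [222. 200.] [0.5691 0.1796 0.0462] [0.537 0.145 0.036] [0.607 0.221 0.056] [-0.32  0.19  0.93]
scene red 124 [267. 286.] [ 0.3554 -0.1106  0.0208] [ 0.332 -0.127  0.003] [ 0.396 -0.082  0.024] [-0.17 -0.19 -0.97]
scene blue 122 [229. 147.] [0.9325 0.4502 0.0245] [0.903 0.422 0.018] [0.969 0.484 0.029] [-0.03 -0.03  1.  ]
scene blue 216 [210. 189.] [0.6045 0.2507 0.0458] [0.569 0.214 0.035] [0.646 0.292 0.056] [-0.3   0.19  0.93]
scene blue 277 [328. 208.] [ 0.7119 -0.0469  0.0249] [ 0.679 -0.076  0.015] [ 0.749 -0.013  0.029] [-0.03 -0.04  1.  ]
scene ivory 255 [235. 212.] [0.5337 0.1088 0.0463] [0.503 0.075 0.037] [0.577 0.147 0.057] [-0.3   0.18  0.94]
side pink 472 [259. 267.] [0.5695 0.187  0.0471] [0.539 0.151 0.033] [0.605 0.224 0.059] [-0.32  0.19  0.93]
side red 117 [300. 193.] [ 0.5329 -0.1401  0.0366] [ 0.514 -0.151  0.025] [ 0.551 -0.13   0.049] [-0.31 -0.85 -0.43]
side red 58 [368. 211.] [ 0.3517 -0.1085  0.0224] [ 0.335 -0.141  0.007] [ 0.374 -0.088  0.026] [ 0.06  0.13 -0.99]
side red 200 [172. 340.] [0.6976 0.3843 0.0108] [0.669 0.361 0.003] [0.728 0.408 0.015] [-0.12 -0.17 -0.98]
side blue 332 [224. 211.] [ 0.7158 -0.0344  0.0263] [ 0.684 -0.074  0.   ] [ 0.762 -0.007  0.032] [0.02 0.08 1.  ]
side blue 104 [133. 231.] [0.857  0.1751 0.0971] [0.846 0.091 0.029] [0.923 0.184 0.105] [0.81 0.55 0.17]
side blue 63 [138. 251.] [0.8499 0.1872 0.0501] [0.838 0.172 0.042] [0.865 0.193 0.058] [ 0.45 -0.85  0.27]
side blue 649 [235. 287.] [0.6055 0.2563 0.0475] [0.573 0.211 0.034] [0.64  0.293 0.059] [ 0.32 -0.19 -0.93]
side blue 803 [ 35. 347.] [0.9346 0.4624 0.027 ] [0.905 0.428 0.016] [0.967 0.49  0.032] [-0.03  0.05  1.  ]
side ivory 57 [219. 194.] [ 0.7541 -0.1205  0.0209] [ 0.729 -0.144  0.016] [ 0.772 -0.092  0.027] [ 0.07  0.16 -0.98]
```

View pics/wrist0.png

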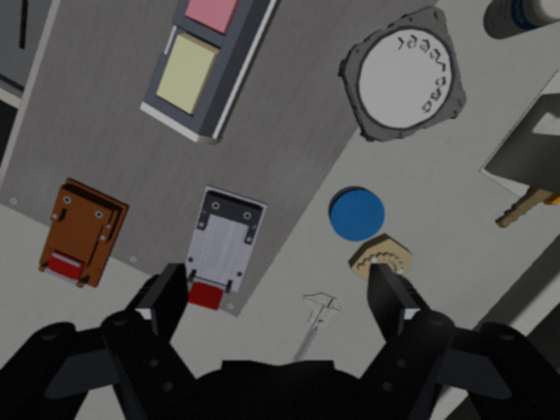

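The wrist view shows the ivory blank at (187,73) and pink above it at (212,10). The shoe has its dark stop at (232,205) and its red flap at (206,295). I'll move over the pink blank for a closer look.

>>> apply_moves --rows '[0.07,-0.023,0.033,0,0,0.073,0.14,-0.046,0.066,0,0,0.147,0.21,-0.07,0.1,0,0,0.22,0.275,-0.092,0.133,0,0,0.293,0.275,-0.092,0.133,0,0,0.293,0.275,-0.092,0.133,0,0,0.293,0.275,-0.092,0.133,0,0,0.293]'

```text
t: 0.85
tool_pos: [0.5705, 0.1643, 0.225]
tool_rot: [2.669, 1.656, 0.002]
contact_force: [0.3, -0.2, -0.1]
opening: 0.0856
grip_force: 0.0
```

```bash
python3 - <<'E'
from h import *
o=ctrl.get_obs(); print(o["t"],o["tool_pos"],o["tool_rot"],o["q"].round(2))
im,d=ctrl.get_image("wrist"); cv2.imwrite("pics/wrist1.png",im); np.savez("pics/wrist1.npz",im=im,d=d,p=o["tool_pos"],r=o["tool_rot"])
P=cloud(cam("wrist",o),d)
for k,(lo,hi) in RANGES.items():
    for m,s,c in comps(im,lo,hi,800):
        p=P[m]; q=np.nanmean(p,0); cn=max(cv2.findContours(m.astype(np.uint8),0,2)[0],key=cv2.contourArea)
        r=cv2.minAreaRect(cn); p=p[~np.isnan(p[:,0])]
        print(k,s,c.round(),q.round(4),np.linalg.svd(p-q,full_matrices=False)[2][2].round(3),r)
E
```

```text
0.85 [0.57053085 0.16430995 0.22495803] [2.66878473e+00 1.65565994e+00 1.76977071e-03] [ 0.16  0.04  1.76 -0.    1.34  0.62]
pink [ 241  145   56   85 4289] [269. 185.] [0.5721 0.1845 0.0493] [-0.324  0.197  0.926] ((267.902099609375, 186.92578125), (55.72011184692383, 82.90902709960938), 1.6365771293640137)
blue [ 237   34   63   97 5573] [269.  83.] [0.607  0.2541 0.0494] [-0.334  0.189  0.923] ((268.0, 82.0), (62.0, 96.0), -0.0)
blue [ 465  283   66   49 2325] [498. 307.] [ 0.7187 -0.0311  0.0306] [-0.012 -0.622  0.783] ((497.2803955078125, 306.4985046386719), (46.968544006347656, 65.50747680664062), 87.20729064941406)
```

View pics/wrist1.png

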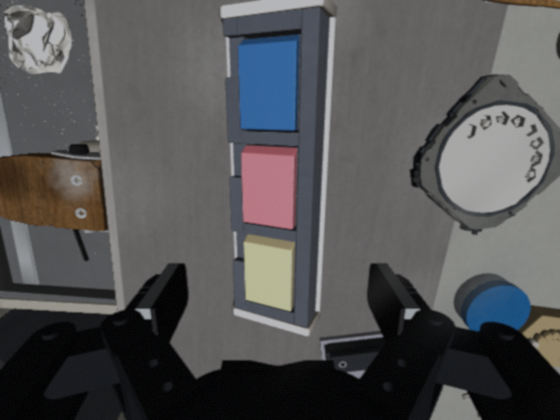

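The wrist view shows pink at (269,185), blue at (269,83) and ivory at (269,272). The notches are on the left side, beside each blank's upper (+y) half. Next I'll fit the blanks on the deck plane and the shoe from the first wrist picture.

```bash
python3 - <<'E'
from h import *
def ray(c,uv,n,p0):
    K,R,t=c; uv=np.atleast_2d(uv).astype(float)
    r=np.c_[(uv[:,0]-K[0,2])/K[0,0],(uv[:,1]-K[1,2])/K[1,1],np.ones(len(uv))]@R.T
    return t+r*(((p0-t)@n)/(r@n))[:,None]
z=np.load("pics/wrist1.npz"); c=cam("wrist",dict(tool_pos=z["p"],tool_rot=z["r"])); im=z["im"]; P=cloud(c,z["d"])
th=np.radians(-26.6); 
X=np.array([np.cos(th),np.sin(th),0])*np.cos(np.radians(23))+np.array([0,0,np.sin(np.radians(23))]);Y=np.array([-np.sin(th),np.cos(th),0]);N=np.cross(X,Y)
p0=None
for k in("pink","blue","ivory"):
    lo,hi=RANGES[k]
    if k=="ivory": lo,hi=(22,40,80),(38,200,255)
    L=comps(im,lo,hi,800); 
    if not L: print("none",k);continue
    m=[l for l in L if l[2][0]<320][0][0]
    p=P[m];p=p[~np.isnan(p[:,0])]; h=np.median(p@N); 
    cn=max(cv2.findContours(m.astype(np.uint8),0,2)[0],key=cv2.contourArea)[:,0]
    w=ray(c,cn,N,N*h); uv=np.c_[w@X,w@Y].astype(np.float32)*1000
    r=cv2.minAreaRect(uv); ctr=(r[0][0]*X+r[0][1]*Y)/1000+N*h
    print(k,"h",h.round(4),"rect",r,ctr.round(4),"y ext",np.percentile(uv[:,1],[2,98])-r[0][1])
# shoe
z0=np.load("pics/wrist0.npz"); o=dict(tool_pos=np.array([.62453,.00007,.30269]),tool_rot=np.array([-2.22031941,-2.22033540,1.96086688e-03])); c0=cam("wrist",o); P0=cloud(c0,z0["d"])
s=z0["im"][170:325,160:290]; cv2.imwrite("pics/shoe.png",cv2.resize(s,None,fx=4.5,fy=3.8,interpolation=cv2.INTER_CUBIC))
for v in range(190,310,10): print(v,[int(round(x*1000)) if x==x else -99 for x in P0[v,180:275:6,2]])
print(P0[240,180],P0[240,260],P0[200,230])
E
```

```text
pink h -0.1217 rect ((413.24652099609375, 419.93768310546875), (66.91976928710938, 48.84244918823242), 89.80004119873047) [0.5707 0.1839 0.0494] y ext [-33.4007843   33.39553162]
blue h -0.1217 rect ((413.3931579589844, 497.63824462890625), (64.23393249511719, 48.97029495239258), 89.88672637939453) [0.6056 0.2533 0.0495] y ext [-31.9732782   32.11947388]
ivory h -0.1217 rect ((413.3064880371094, 342.1167907714844), (67.98860931396484, 48.22987747192383), 89.82986450195312) [0.5359 0.1143 0.0494] y ext [-33.89711914  33.88781738]
190 [1, 2, 2, 2, 2, 11, 8, 7, 2, 2, 1, 2, 0, 2, 0, 2]
200 [1, 2, 3, 1, 23, 30, 32, 30, 30, 22, 15, 11, 9, -99, 1, 2]
210 [2, 2, -99, 2, 31, 31, 29, 29, 31, 32, 31, 30, 31, 30, 10, 3]
220 [2, 3, 3, 24, 24, 18, 17, 18, 18, 30, 31, 30, 31, 24, 2, 2]
230 [2, 1, 2, 10, 9, 18, 19, 19, 20, 17, 19, 9, 23, 8, 2, 2]
240 [0, 2, 7, 10, 10, 18, 20, 18, 19, 19, 18, 24, 23, 1, 3, 2]
250 [1, 2, 9, 10, 18, 18, 19, 18, 19, 19, 11, 10, 3, 2, 1, 2]
260 [2, 8, 10, 10, 18, 18, 19, 18, 20, 19, 9, 10, 2, 1, 2, 1]
270 [252, 245, 13, 11, 10, 10, 10, 17, 19, 9, 10, 2, 1, 3, 2, -1]
280 [253, 247, 28, 27, 25, 23, 10, 10, 11, 10, 9, 1, 1, 0, 1, 2]
290 [254, 246, 38, 37, 36, 33, 32, 28, 28, 9, 3, 2, 2, 2, 1, 0]
300 [256, 249, 49, 47, 45, 42, 42, 1, 2, 3, 2, 2, -1, 1, -1, 1]
[ 4.96109130e-01 -8.37095741e-02  2.30019752e-04] [ 0.60063682 -0.08297748  0.00175309] [ 0.56825204 -0.02161188  0.02744134]
```

View pics/shoe.png

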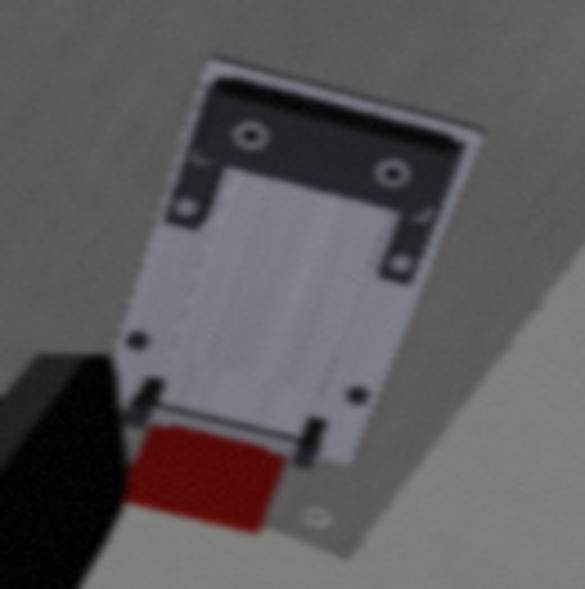

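The crop shows the shoe's base-plate corners at wrist0 pixels (207,186), (267,205) and (238,292). The stop is at the top and the red flap leans back at the bottom.

```bash
python3 - <<'E'
from h import *
o=dict(tool_pos=np.array([.62453,.00007,.30269]),tool_rot=np.array([-2.22031941,-2.22033540,1.96086688e-03])); c=cam("wrist",o)
f=lambda u,v,z: onplane(c,[160+u/4.5,170+v/3.8],z)[0]
TL,TR,BR,L=f(210,62,.009),f(483,133,.009),f(350,462,.009),f(113,350,.009)
x=(TR-BR);print("len",np.linalg.norm(x),"wid",np.linalg.norm(TL-TR)); 
a=np.degrees(np.arctan2(x[1],x[0])); e=TL-TR; b=np.degrees(np.arctan2(e[1],e[0]))-90; l=TL-L; print(a,b,np.degrees(np.arctan2(l[1],l[0])))
# rails inner edges z=.023 near stop, stop top front
for n,p in dict(stopL=(218,168,.030),stopR=(398,213,.030),railLi=(195,228,.023),railRi=(380,275,.023),flapTL=(160,425,.024),flapTR=(285,455,.024),flapBR=(262,532,.05)).items(): print(n,f(*p).round(4))
th=np.radians((a+b)/2); X=np.array([np.cos(th),np.sin(th),0]);Y=np.array([-X[1],X[0],0])
mid=(TL+TR)/2; print("origin",mid-X*.054, (TR+BR)/2+.039*Y+.011*X, "home", mid-X*.054)
# from scene/side plane check with cloud: points 14-32mm in shoe region
z=np.load("pics/wrist0.npz"); P=cloud(c,z["d"]); O=mid-X*.054
q=P-O; s=np.stack([q@X,q@Y,P[...,2]],-1)
m=(abs(s[...,0])<.1)&(abs(s[...,1])<.06)&(s[...,2]>.004)&(s[...,2]<.07)
for lo,hi in((.005,.0135),(.0145,.0205),(.027,.04)):
    k=m&(s[...,2]>lo)&(s[...,2]<hi); print(lo,hi,np.percentile(s[k],[1,50,99],axis=0).round(4).tolist())
red=cv2.inRange(cv2.cvtColor(z["im"],cv2.COLOR_BGR2HSV),(0,151,60),(8,255,255))>0
k=m&red; print(np.percentile(s[k],[1,50,99],axis=0).round(4).tolist())
E
```

```text
len 0.1285412372057785 wid 0.0766866818273129
71.40591611723214 72.13125587488082 70.9386361672235
stopL [ 0.5427 -0.0382  0.03  ]
stopR [ 0.589  -0.0529  0.03  ]
railLi [ 0.5335 -0.0607  0.023 ]
railRi [ 0.5828 -0.077   0.023 ]
flapTL [ 0.5187 -0.1313  0.024 ]
flapTR [ 0.5536 -0.1428  0.024 ]
flapBR [ 0.5511 -0.1547  0.05  ]
origin [ 0.55750061 -0.07278134  0.009     ] [ 0.55679432 -0.07152388  0.009     ] home [ 0.55750061 -0.07278134  0.009     ]
0.005 0.0135 [[-0.0706, -0.0376, 0.0067], [-0.0307, -0.002, 0.0095], [0.0551, 0.0396, 0.0126]]
0.0145 0.0205 [[-0.0595, -0.0234, 0.0155], [-0.0073, 0.0014, 0.0185], [0.0521, 0.026, 0.0202]]
0.027 0.04 [[-0.072, -0.0293, 0.0272], [0.0371, 0.001, 0.0307], [0.0522, 0.031, 0.0395]]
[[-0.0796, -0.017, 0.0283], [-0.0719, 0.0015, 0.0401], [-0.0646, 0.0202, 0.0505]]
```

```bash
cat >> h.py <<'E'
def ax(th):
    c,s=np.cos(np.radians(th)),np.sin(np.radians(th)); return np.array([c,s,0]),np.array([-s,c,0])
_x,RY=ax(-26.6); Z=np.array([0,0,1.]); S=np.radians(23)
RX=_x*np.cos(S)+Z*np.sin(S); RN=np.cross(RX,RY); C=np.array([.570,.1835,.049])
def deckrot(al):
    a=np.radians(al); z=-(RN*np.cos(a)+RY*np.sin(a)); x=RY*np.cos(a)-RN*np.sin(a)
    return np.c_[x,np.cross(z,x),z]
SX,SY=ax(71.5); SO=np.array([.5573,-.0723,0])
def shoerot(be):  # tool body leaning back to shoe -x by be deg
    b=np.radians(be); z=-(Z*np.cos(b)-SX*np.sin(b)); x=SX*np.cos(b)+Z*np.sin(b)
    return np.c_[x,np.cross(z,x),z]
def go(R,pt,off,o=None):
    "rows so tool-frame point off lands on world pt with orientation R"
    o=o or ctrl.get_obs(); R0=Ro.from_rotvec(o["tool_rot"]).as_matrix()
    T=pt-R@np.array(off); d=R0.T@(T-o["tool_pos"])/.6; r=Ro.from_matrix(R0.T@R).as_rotvec()/(np.pi/2)
    n=max(np.linalg.norm(d)*.6/.05,np.linalg.norm(r)*90/8.59); print("TCP",T.round(4),"rows",np.r_[d,r].round(4).tolist(),"n>=%.1f"%n)
E
python3 - <<'E'
from h import *
go(deckrot(20),C+.022*RY+.03*RN,(.011,0,.0726))
E
```

```text
TCP [0.5507 0.234  0.1429] rows [0.0894, -0.0821, 0.1372, -0.2515, -0.2202, 0.0463] n>=3.5
```

>>> apply_moves --rows '[0.0894,-0.0821,0.1372,-0.2515,-0.2202,0.0463,0.0894,-0.0821,0.1372,-0.2515,-0.2202,0.0463,0.0894,-0.0821,0.1372,-0.2515,-0.2202,0.0463,0.0894,-0.0821,0.1372,-0.2515,-0.2202,0.0463,0.0894,-0.0821,0.1372,-0.2515,-0.2202,0.0463,0.0894,-0.0821,0.1372,-0.2515,-0.2202,0.0463,0.0894,-0.0821,0.1372,-0.2515,-0.2202,0.0463,0.0894,-0.0821,0.1372,-0.2515,-0.2202,0.0463,0.0894,-0.0821,0.1372,-0.2515,-0.2202,0.0463,0.0894,-0.0821,0.1372,-0.2515,-0.2202,0.0463]' --grip 0 --grip_force 20

```text
t: 1.9
tool_pos: [0.5498, 0.2345, 0.1422]
tool_rot: [2.278, 1.297, -0.114]
contact_force: [-0.0, -0.7, -0.1]
opening: -0.0001
grip_force: 0.0
```

```bash
python3 - <<'E'
from h import *
o=ctrl.get_obs(); print(o["t"],o["opening"],o["q"].round(2))
go(deckrot(20),C+.022*RY+.001*RN,(.011,0,.0726))
im,d=ctrl.get_image("wrist"); cv2.imwrite("pics/press0.png",im)
im,d=ctrl.get_image("side"); cv2.imwrite("pics/press0s.png",cv2.resize(im[180:340,180:400],None,fx=3,fy=3))
a=cv2.imread("pics/press0.png"); b=cv2.imread("pics/press0s.png")[:420]
cv2.imwrite("pics/p0.png",np.vstack([cv2.resize(a,(400,300)),cv2.resize(b,(400,300))]))
E
```

```text
1.9 -0.00014535239521123794 [ 0.45  0.21  1.78 -0.55  1.26  1.19]
TCP [0.5608 0.2289 0.1162] rows [0.0163, 0.0022, 0.0452, -0.0009, 0.0001, 0.0004] n>=0.6
```

View pics/p0.png

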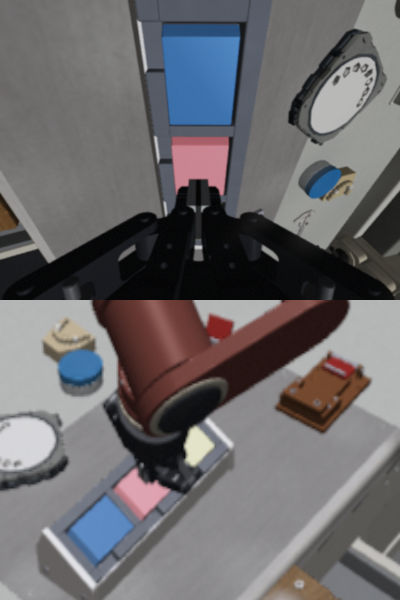

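The wrist half shows the shut fingertips over the pink blank's +y part at about (200,185), and the side half agrees. Descending now.

>>> apply_moves --rows '[0.005,0.001,0.015,0,0,0,0.01,0.0015,0.03,0,0,0,0.0155,0.0022,0.043,0,0,0,0.0155,0.0022,0.043,0,0,0,0.0155,0.0022,0.043,0,0,0]'

```text
t: 2.5
tool_pos: [0.5599, 0.2293, 0.1163]
tool_rot: [2.277, 1.298, -0.117]
contact_force: [-0.6, -0.1, 0.1]
opening: -0.0001
grip_force: 0.0
```

>>> apply_moves --rows '[0.0011,0,0.0031,0,0,0,0.0023,0,0.0063,0,0,0,0.0023,0,0.0063,0,0,0]'

```text
t: 2.8
tool_pos: [0.5614, 0.2288, 0.1132]
tool_rot: [2.277, 1.298, -0.115]
contact_force: [-0.6, 0.3, 0.4]
opening: 0.0001
grip_force: 0.0
```

>>> apply_moves --rows '[0.0011,0,0.0031,0,0,0,0.0023,0,0.0063,0,0,0,0.0023,0,0.0063,0,0,0]'

```text
t: 3.1
tool_pos: [0.5628, 0.228, 0.1093]
tool_rot: [2.277, 1.298, -0.116]
contact_force: [-0.0, -0.5, 0.0]
opening: -0.0
grip_force: 0.0
```

>>> apply_moves --rows '[0.0006,0,0.0016,0,0,0,0.0012,0,0.0031,0,0,0,0.0012,0,0.0031,0,0,0]'

```text
t: 3.4
tool_pos: [0.5636, 0.2279, 0.1078]
tool_rot: [2.277, 1.298, -0.115]
contact_force: [-0.1, 0.3, 0.8]
opening: -0.0
grip_force: 0.1
```

```bash
python3 - <<'E'
from h import *
o=ctrl.get_obs(); im,d=ctrl.get_image("wrist"); P=cloud(cam("wrist",o),d)
im2,d2=ctrl.get_image("side"); P2=cloud(cam("side"),d2)
for n,i,p in(("w",im,P),("s",im2,P2)):
    for m,s,c in comps(i,*RANGES["pink"],100)+comps(i,*RANGES["pink2"],100):
        q=p[m]-C; q=q[~np.isnan(q[:,0])]; y,h=q@RY,q@RN
        if abs(y.mean())<.05: print(n,s,np.polyfit(y,h*1000,1).round(2),np.percentile(y,[2,98]).round(3))
E
```

```text
w [ 233  238   54   64 1403] [-3.2376e+02  7.0000e-02] [-0.003  0.026]
```

>>> apply_moves --rows '[0.0006,0,0.0016,0,0,0,0.0012,0,0.0031,0,0,0,0.0012,0,0.0031,0,0,0]'

```text
t: 3.8
tool_pos: [0.5642, 0.228, 0.1075]
tool_rot: [2.278, 1.297, -0.116]
contact_force: [-6.1, 2.6, 8.5]
opening: -0.0001
grip_force: 4.5
```

>>> apply_moves --rows '[0.0006,0,0.0016,0,0,0,0.0006,0,0.0016,0,0,0]'

```text
t: 4.0
tool_pos: [0.5645, 0.2281, 0.1074]
tool_rot: [2.278, 1.296, -0.116]
contact_force: [-8.4, 3.8, 12.3]
opening: 0.0
grip_force: 6.6
```

>>> apply_moves --rows '[-0.006,0,-0.018,0,0,0,-0.012,0,-0.036,0,0,0,-0.024,0,-0.066,0,0,0,-0.036,0,-0.1,0,0,0,-0.036,0,-0.1,0,0,0]' --grip 0.85

```text
t: 4.5
tool_pos: [0.5436, 0.2398, 0.1674]
tool_rot: [2.277, 1.297, -0.106]
contact_force: [1.1, 0.1, 0.3]
opening: 0.0718
grip_force: 0.0
```

```bash
cat > pk.py <<'E'
from h import *
o=ctrl.get_obs(); im,d=ctrl.get_image("wrist"); P=cloud(cam("wrist",o),d)
im2,d2=ctrl.get_image("side"); P2=cloud(cam("side"),d2)
for n,i,p in(("w",im,P),("s",im2,P2)):
    for m,s,c in comps(i,(165,60,60),(179,160,255),100)+comps(i,*RANGES["pink2"],100):
        q=p[m]-C; q=q[~np.isnan(q[:,0])]; y,h=q@RY,q@RN
        if abs(y.mean())<.05:
            print(n,s,np.polyfit(y,h*1000,1).round(2),"y",np.percentile(y,[2,98]).round(4),"x",np.percentile(q@RX,[2,50,98]).round(4))
cv2.imwrite("pics/pk.png",np.vstack([cv2.resize(im,(400,300)),cv2.resize(im2[180:340,180:400],(400,300))]))
E
python3 pk.py; python3 -c "
from h import *
go(deckrot(0),C-.022*RY+.04*RN,(0,0,.0726))"
```

```text
w [ 240  171   70   82 5480] [-426.27    1.61] y [-0.0218  0.0281] x [-0.0232 -0.0011  0.0219]
TCP [0.5208 0.1835 0.1526] rows [-0.0857, 0.0003, 0.0535, -0.0005, 0.2217, 0.0007] n>=2.3
```

View pics/pk.png

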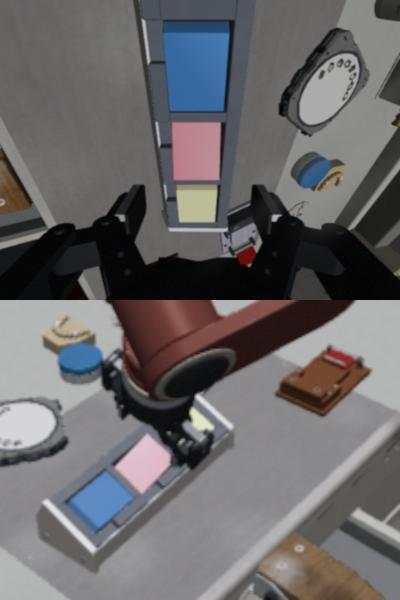

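The wrist half shows the pink blank at about (197,150), tilted and staying put (fitted slope 23°). Its raised −y end stands beside the ivory blank. Next, the grasp pose.

>>> apply_moves --rows '[-0.0857,0.0003,0.0535,-0.0005,0.2217,0.0007,-0.0857,0.0003,0.0535,-0.0005,0.2217,0.0007,-0.0857,0.0003,0.0535,-0.0005,0.2217,0.0007,-0.0857,0.0003,0.0535,-0.0005,0.2217,0.0007,-0.0857,0.0003,0.0535,-0.0005,0.2217,0.0007,-0.0857,0.0003,0.0535,-0.0005,0.2217,0.0007]' --grip 0.7

```text
t: 5.2
tool_pos: [0.521, 0.1838, 0.1522]
tool_rot: [2.369, 1.464, 0.295]
contact_force: [0.5, 0.3, 0.2]
opening: 0.0597
grip_force: 0.0
```

```bash
python3 pk.py; python3 -c "
from h import *
print(ctrl.get_obs()['opening'])
go(deckrot(0),C-.019*RY+.003*RN,(0,0,.0726))"
```

```text
w [ 239  147   78  102 7695] [-427.94    1.36] y [-0.0226  0.0319] x [-0.0232 -0.0008  0.0217]
s [309 128  90  39 761] [-900.39  366.56] y [-0.0541  0.0241] x [-0.0848 -0.0383  0.0326]
0.05973192671683675
TCP [0.5351 0.1797 0.1186] rows [0.0043, 0.0003, 0.0612, -0.0005, 0.0009, 0.0006] n>=0.7
```

>>> apply_moves --rows '[0.002,-0.001,0.02,0,0,0,0.003,-0.001,0.038,0,0,0,0.004,-0.001,0.05,0,0,0,0.004,-0.001,0.056,0,0,0,0.004,-0.001,0.061,0,0,0,0.004,-0.001,0.061,0,0,0]'

```text
t: 5.9
tool_pos: [0.5338, 0.1791, 0.1178]
tool_rot: [2.37, 1.463, 0.294]
contact_force: [-0.1, -1.2, -0.2]
opening: 0.0596
grip_force: 0.0
```

>>> apply_moves --rows '[0,0,0,0,0,0,0,0,0,0,0,0,0,0,0,0,0,0,0,0,0,0,0,0]' --grip 0.4 --grip_force 25

```text
t: 6.3
tool_pos: [0.5342, 0.1794, 0.1189]
tool_rot: [2.369, 1.463, 0.297]
contact_force: [0.7, 0.1, 0.9]
opening: 0.0444
grip_force: 25.6
```

>>> apply_moves --rows '[0,0,-0.008,0,0,0,0,0,-0.02,0,0,0,0,0,-0.04,0,0,0,0,0,-0.07,0,0,0,0,0,-0.1,0,0,0,0,0,-0.13,0,0,0,0,0,-0.13,0,0,0]'

```text
t: 7.0
tool_pos: [0.5069, 0.1941, 0.1933]
tool_rot: [2.369, 1.463, 0.302]
contact_force: [0.2, 0.2, -1.1]
opening: 0.0449
grip_force: 26.7
```

```bash
cat > held.py <<'E'
from h import *
def look(o,im,d):
    P=cloud(cam("wrist",o),d); R=Ro.from_rotvec(o["tool_rot"]).as_matrix()
    L=comps(im,(165,60,60),(179,160,255),300); m=max(L,key=lambda l:l[1][4])[0]
    q=(P[m]-o["tool_pos"])@R; q=q[~np.isnan(q[:,0])]
    a=np.polyfit(q[:,0],q[:,2],1); r=q[:,2]-np.polyval(a,q[:,0]); k=abs(r)<.003; a=np.polyfit(q[k,0],q[k,2],1)
    print("tool-frame pink: z=%.3f x + %.4f  tilt %.1f"%(a[0],a[1],np.degrees(np.arctan(a[0]))),"x",np.percentile(q[k,0],[1,99]).round(4),"y",np.percentile(q[:,1],[1,50,99]).round(4), np.polyfit(q[k,1],r[k],1)[0].round(3))
E
python3 - <<'E'
from held import *
o=ctrl.get_obs(); im,d=ctrl.get_image("wrist"); print(o["t"],o["opening"],o["grip_force"]); look(o,im,d)
cv2.imwrite("pics/held.png",im)
E
```

```text
7.0 0.044938812008581575 26.659976093214937
tool-frame pink: z=0.506 x + 0.0652  tilt 26.9 x [-0.0021  0.0505] y [-0.023  -0.0006  0.022 ] 0.0
```

View pics/held.png

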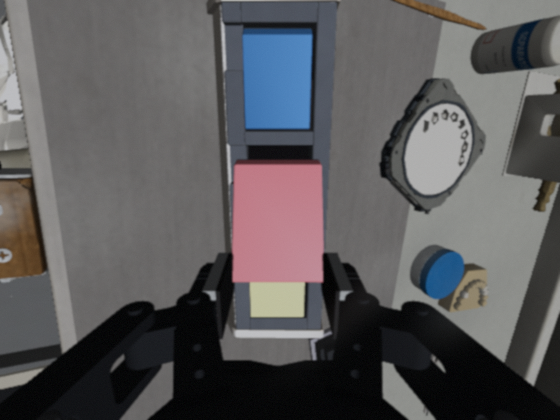

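The wrist view shows the pink blank held at the end of the fingers around (278,222), with its pocket empty at (280,152). Ivory and blue are still in place.

```bash
python3 -c "
from h import *
go(shoerot(26.5),SO-.025*SX+.115*Z,(.0237,-.0005,.084))"
```

```text
TCP [ 0.5312 -0.1518  0.1796] rows [-0.4966, 0.2632, 0.1333, 0.2715, 0.3076, -0.0281] n>=6.9
```

>>> apply_moves --rows '[-0.02,0.011,0.005,0.011,0.013,-0.001,-0.06,0.033,0.016,0.034,0.039,-0.003,-0.105,0.056,0.028,0.057,0.065,-0.006,-0.15,0.08,0.04,0.082,0.093,-0.009,-0.195,0.103,0.052,0.106,0.12,-0.011,-0.24,0.127,0.064,0.131,0.148,-0.014,-0.285,0.151,0.076,0.156,0.177,-0.016,-0.33,0.175,0.088,0.18,0.204,-0.019,-0.375,0.199,0.1,0.205,0.232,-0.021,-0.42,0.223,0.113,0.23,0.26,-0.024,-0.465,0.246,0.125,0.254,0.288,-0.026,-0.4966,0.2632,0.1333,0.2715,0.3076,-0.0281,-0.4966,0.2632,0.1333,0.2715,0.3076,-0.0281,-0.4966,0.2632,0.1333,0.2715,0.3076,-0.0281]'

```text
t: 8.45
tool_pos: [0.5306, -0.1526, 0.1772]
tool_rot: [-2.292, -1.645, -0.535]
contact_force: [0.3, 0.9, -0.5]
opening: 0.0443
grip_force: 26.6
```

```bash
python3 - <<'E'
from held import *
o=ctrl.get_obs(); im,d=ctrl.get_image("wrist"); print(o["t"],o["tool_pos"],o["opening"],o["grip_force"]); look(o,im,d)
np.savez("pics/hov.npz",im=im,d=d,p=o["tool_pos"],r=o["tool_rot"])
cv2.imwrite("pics/hov.png",im)
E
```

```text
8.45 [ 0.53057364 -0.15262256  0.17722501] 0.04434568443809227 26.582912379526533
tool-frame pink: z=-7.600 x + 0.4857  tilt -82.5 x [0.0389 0.0514] y [-0.0283 -0.0013  0.0216] -0.012
```

View pics/hov.png

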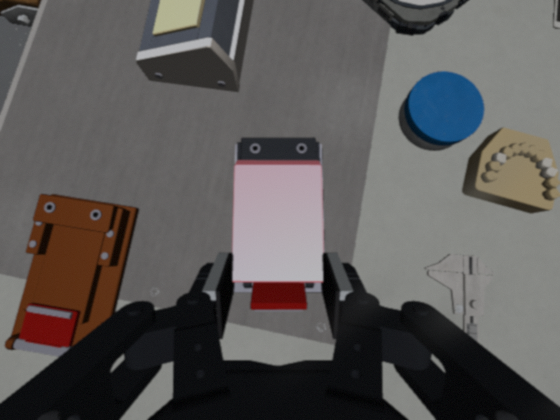

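The wrist view shows the held blank at (278,222), lined up above the shoe, with the stop at (278,149) and the flap at (278,296). The rack, the tin and the plaster model are untouched.

```bash
python3 - <<'E'
from h import *
z=np.load("pics/hov.npz"); im=z["im"]; o=dict(tool_pos=z["p"],tool_rot=z["r"]); c=cam("wrist",o); P=cloud(c,z["d"]); R=Ro.from_rotvec(o["tool_rot"]).as_matrix()
# held blank
h=cv2.cvtColor(im,cv2.COLOR_BGR2HSV)
print(h[220,280],h[300,280],h[175,280])
m=np.zeros((420,560),bool); m[168:278,245:315]=1
q=(P[m]-o["tool_pos"])@R; a=np.linalg.lstsq(np.c_[q[:,:2],np.ones(len(q))],q[:,2],rcond=None)[0]; print("plane",a)
for v in (165,190,220,250): 
    row=im[v].astype(int); k=[u for u in range(220,340) if row[u,2]>120 and row[u,2]-row[u,1]>15]; print(v,k[0],k[-1])
col=im[:,278].astype(int); k=[v for v in range(140,320) if col[v,2]>120 and col[v,2]-col[v,1]>15]; print("col",k[0],k[-1])
k=[v for v in range(140,320) if col[v,2]>100 and col[v,1]>90];print(k[0],k[-1])
for v in(138,145,150,155): print(v,[int(x) for x in im[v,228:246].mean(-1)],[int(x) for x in im[v,312:330].mean(-1)])
print([int(x) for x in im[126:168,278].mean(-1)])
# depth-based shoe points
s=P-SO; s=np.stack([s@SX,s@SY,P[...,2]],-1)
for lo,hi in((.025,.036),(.006,.0125)):
    k=(s[...,2]>lo)&(s[...,2]<hi)&(s[...,0]>.035)&(s[...,0]<.07)&(abs(s[...,1])<.055); print(lo,k.sum(),np.percentile(s[k],[1,50,99],axis=0).round(4).tolist())
E
```

```text
[160  17 180] [  0 236  82] [164  30 181]
 ** On entry to DLASCL parameter number  4 had an illegal value
 ** On entry to DLASCL parameter number  4 had an illegal valueTraceback (most recent call last):
  File "<stdin>", line 7, in <module>
    x, resids, rank, s = _umath_linalg.lstsq(a, b, rcond,
                         ~~~~~~~~~~~~~~~~~~~^^^^^^^^^^^^^
                                             signature=signature)
                                             ^^^^^^^^^^^^^^^^^^^^
    raise LinAlgError("SVD did not converge in Linear Least Squares")
numpy.linalg.LinAlgError: SVD did not converge in Linear Least Squares
```

```bash
python3 - <<'E'
from h import *
z=np.load("pics/hov.npz"); im=z["im"]; o=dict(tool_pos=z["p"],tool_rot=z["r"]); c=cam("wrist",o); P=cloud(c,z["d"]); R=Ro.from_rotvec(o["tool_rot"]).as_matrix()
m=np.zeros((420,560),bool); m[168:278,245:315]=1; m&=~np.isnan(P[...,0])
q=(P[m]-o["tool_pos"])@R; a=np.linalg.lstsq(np.c_[q[:,:2],np.ones(len(q))],q[:,2],rcond=None)[0]; print("plane",a.round(4),len(q))
b=im.astype(int); pk=(b[...,2]>130)&(b[...,2]-b[...,1]>8)&(b[...,1]>80); pk[:130]=0; pk[320:]=0; pk[:,:215]=0; pk[:,345:]=0
l=cv2.connectedComponentsWithStats(pk.astype(np.uint8)); i=1+np.argmax(l[2][1:,4]); cn=max(cv2.findContours((l[1]==i).astype(np.uint8),0,2)[0],key=cv2.contourArea); print(l[2][i],cv2.minAreaRect(cn))
q=((P[(l[1]==i)])-o["tool_pos"])@R; print("xyz",np.nanpercentile(q,[1,50,99],axis=0).round(4).tolist())
for v in(140,148,156): print(v,[int(x) for x in im[v,228:246].mean(-1)],[int(x) for x in im[v,312:330].mean(-1)])
print([int(x) for x in im[126:168,278].mean(-1)])
s=P-SO; s=np.stack([s@SX,s@SY,P[...,2]],-1)
for lo,hi in((.025,.036),(.006,.0125)):
    k=(s[...,2]>lo)&(s[...,2]<hi)&(s[...,0]>.035)&(s[...,0]<.07)&(abs(s[...,1])<.055); print(lo,k.sum(),np.percentile(s[k],[1,50,99],axis=0).round(4).tolist())
f=lambda u,v,zz:((onplane(c,[u,v],zz)[0]-SO)@np.c_[SX,SY]).round(4)
print("plate R/L",f(234,148,.009),f(322,148,.009),"stop",f(239,148,.03),f(318,148,.03),"back",f(245,138,.03),f(310,138,.03))
E
```

```text
plane [0.5235 0.0006 0.0655] 7664
[ 232  161   92   96 7120] ((277.5, 208.5), (95.0, 91.0), 90.0)
xyz [[0.0094, -0.0234, 0.0713], [0.032, -0.0023, 0.0825], [0.0507, 0.0224, 0.183]]
140 [100, 101, 101, 103, 102, 100, 99, 100, 97, 98, 96, 92, 80, 55, 40, 41, 42, 43] [40, 41, 44, 56, 79, 92, 96, 100, 99, 100, 100, 99, 103, 99, 102, 102, 102, 102]
148 [101, 103, 100, 101, 99, 99, 109, 122, 118, 88, 54, 42, 35, 33, 38, 38, 39, 41] [41, 41, 42, 40, 40, 41, 55, 91, 123, 122, 101, 96, 99, 99, 100, 98, 99, 99]
156 [101, 102, 100, 98, 97, 101, 117, 133, 121, 81, 48, 36, 34, 36, 41, 39, 42, 40] [42, 41, 42, 41, 38, 42, 56, 91, 121, 116, 97, 95, 99, 99, 99, 97, 96, 97]
[98, 98, 96, 98, 99, 100, 99, 98, 98, 97, 92, 71, 52, 43, 41, 40, 41, 40, 40, 41, 41, 39, 40, 41, 41, 39, 41, 41, 41, 43, 41, 40, 43, 56, 77, 91, 95, 99, 123, 155, 169, 169]
0.025 1409 [[0.0352, -0.0302, 0.0294], [0.0428, 0.0002, 0.0309], [0.0509, 0.0306, 0.0329]]
0.006 78 [[0.0357, -0.0389, 0.0082], [0.0451, -0.037, 0.0096], [0.0537, 0.0388, 0.0109]]
plate R/L [0.0501 0.0396] [ 0.0498 -0.0392] stop [0.0425 0.0324] [ 0.0423 -0.0328] back [0.0511 0.0275] [ 0.0509 -0.0264]
```

```bash
python3 -c "
from h import *
go(shoerot(27.6),SO-.014*SX+.030*Z,(.0234,0,.0845))"
```

```text
TCP [ 0.5339 -0.1424  0.094 ] rows [-0.0468, 0.0007, 0.1319, -0.0017, 0.0131, -0.0014] n>=1.7
```

>>> apply_moves --rows '[-0.008,0,0.022,0,0.004,0,-0.016,0,0.044,0,0.008,0,-0.024,0,0.066,0,0.012,0,-0.032,0,0.088,-0.001,0.013,-0.001,-0.04,0.0005,0.11,-0.001,0.013,-0.001,-0.0468,0.0007,0.1319,-0.0017,0.0131,-0.0014,-0.0468,0.0007,0.1319,-0.0017,0.0131,-0.0014,-0.0468,0.0007,0.1319,-0.0017,0.0131,-0.0014]'

```text
t: 9.3
tool_pos: [0.5346, -0.1429, 0.0947]
tool_rot: [-2.278, -1.641, -0.561]
contact_force: [-0.1, 0.5, -1.2]
opening: 0.0443
grip_force: 26.6
```

```bash
cat > shoe.py <<'E'
from h import *
o=ctrl.get_obs(); im,d=ctrl.get_image("wrist"); c=cam("wrist",o); P=cloud(c,d); R=Ro.from_rotvec(o["tool_rot"]).as_matrix()
b=im.astype(int); pk=(b[...,2]>110)&(b[...,2]-b[...,1]>8)&(b[...,1]>60); pk[:100]=0; pk[330:]=0; pk[:,:200]=0; pk[:,360:]=0
l=cv2.connectedComponentsWithStats(pk.astype(np.uint8)); i=1+np.argmax(l[2][1:,4]); m=(l[1]==i)
s=P[m]-SO; s=np.c_[s@SX,s@SY,s[:,2]]; s=s[~np.isnan(s[:,0])]
k=abs(s[:,2]-np.median(s[:,2]))<.006; A=np.linalg.lstsq(np.c_[s[k,:2],np.ones(k.sum())],s[k,2],rcond=None)[0]
print("pix",l[2][i],"pitch %.1f roll %.1f"%tuple(np.degrees(np.arctan(A[:2]))),"top pts",np.percentile(s[k],[1,50,99],axis=0).round(4).tolist(),o["contact_force"].round(1))
cv2.imwrite("pics/shoe_now.png",im)
E
python3 shoe.py; python3 -c "
from h import *
go(shoerot(27.6),SO-.014*SX+.024*Z,(.0234,0,.0845))"
```

```text
pix [ 231  159   94  105 7325] pitch -1.0 roll -0.1 top pts [[-0.0328, -0.023, 0.0323], [-0.0064, 0.0024, 0.0366], [0.0161, 0.0221, 0.0381]] [-0.1  0.5 -1.2]
TCP [ 0.5339 -0.1424  0.088 ] rows [-0.005, -0.0023, 0.0113, 0.0015, 0.0002, 0.0009] n>=0.2
```

>>> apply_moves --rows '[-0.0015,0,0.003,0,0,0,-0.003,-0.001,0.006,0,0,0,-0.004,-0.002,0.0085,0,0,0,-0.004,-0.002,0.0085,0,0,0]'

```text
t: 9.75
tool_pos: [0.5334, -0.1424, 0.0893]
tool_rot: [-2.279, -1.641, -0.561]
contact_force: [-1.2, -0.4, -1.0]
opening: 0.0447
grip_force: 26.6
```

>>> apply_moves --rows '[-0.0004,0,0.0008,0,0,0,-0.0008,0,0.0016,0,0,0,-0.0008,0,0.0016,0,0,0]'

```text
t: 10.05
tool_pos: [0.5336, -0.1425, 0.0888]
tool_rot: [-2.278, -1.641, -0.561]
contact_force: [-1.3, -0.4, 1.6]
opening: 0.0445
grip_force: 27.0
```

>>> apply_moves --rows '[-0.0004,0,0.0008,0,0,0,-0.0004,0,0.0008,0,0,0]'

```text
t: 10.25
tool_pos: [0.5337, -0.1426, 0.0887]
tool_rot: [-2.278, -1.642, -0.561]
contact_force: [-4.4, -0.4, 6.1]
opening: 0.0444
grip_force: 27.4
```

```bash
python3 shoe.py
```

```text
pix [ 231  159   94  103 7266] pitch -0.9 roll -0.2 top pts [[-0.0322, -0.022, 0.0264], [-0.006, 0.0034, 0.0308], [0.0163, 0.0231, 0.0322]] [-4.4 -0.4  6.1]
```

>>> apply_moves --rows '[0.0026,0,0.0006,0,0,0,0.005,0,0.0018,0,0,0,0.008,0,0.0033,0,0,0,0.011,0,0.0048,0,0,0,0.0137,0,0.0062,0,0,0,0.0137,0,0.0062,0,0,0]' --grip_force 20

```text
t: 10.9
tool_pos: [0.5369, -0.1338, 0.0887]
tool_rot: [-2.279, -1.642, -0.562]
contact_force: [0.7, -0.8, 4.1]
opening: 0.0442
grip_force: 27.2
```

```bash
python3 shoe.py
```

```text
pix [ 231  159   94  101 7214] pitch -0.8 roll -0.1 top pts [[-0.0229, -0.0223, 0.0266], [0.0034, 0.003, 0.0308], [0.0254, 0.0227, 0.0322]] [ 0.7 -0.8  4.1]
```

>>> apply_moves --rows '[0.0015,0,0.0008,0,0,0,0.003,0,0.0015,0,0,0,0.003,0,0.0015,0,0,0]'

```text
t: 11.25
tool_pos: [0.5373, -0.1322, 0.0888]
tool_rot: [-2.279, -1.642, -0.562]
contact_force: [-0.8, -1.4, 5.4]
opening: 0.0443
grip_force: 27.4
```

>>> apply_moves --rows '[0.0008,0,0.0004,0,0,0,0.0015,0,0.0008,0,0,0,0.0015,0,0.0008,0,0,0]'

```text
t: 11.55
tool_pos: [0.5376, -0.1313, 0.0888]
tool_rot: [-2.279, -1.642, -0.561]
contact_force: [-1.8, -3.2, 5.5]
opening: 0.0443
grip_force: 27.4
```

>>> apply_moves --rows '[0.0008,0,0.0004,0,0,0,0.0015,0,0.0008,0,0,0,0.0015,0,0.0008,0,0,0]'

```text
t: 11.85
tool_pos: [0.5379, -0.1304, 0.0888]
tool_rot: [-2.279, -1.642, -0.561]
contact_force: [-1.4, -2.8, 5.6]
opening: 0.0443
grip_force: 27.4
```

>>> apply_moves --rows '[0.001,0,0.0001,0,0,0,0.0017,0,0.0005,0,0,0,0.0017,0,0.0005,0,0,0]'

```text
t: 12.15
tool_pos: [0.5382, -0.1292, 0.0888]
tool_rot: [-2.279, -1.642, -0.561]
contact_force: [0.4, -3.3, 4.9]
opening: 0.044
grip_force: 27.4
```

>>> apply_moves --rows '[0.0008,0,0.0004,0,0,0,0.0015,0,0.0008,0,0,0,0.0015,0,0.0008,0,0,0]'

```text
t: 12.45
tool_pos: [0.5384, -0.1287, 0.0888]
tool_rot: [-2.28, -1.643, -0.56]
contact_force: [-2.2, -5.5, 5.5]
opening: 0.0445
grip_force: 27.6
```

```bash
python3 shoe.py
```

```text
pix [ 231  164   94  100 6799] pitch 0.1 roll -0.0 top pts [[-0.0177, -0.0221, 0.0293], [0.0079, 0.0033, 0.0308], [0.028, 0.023, 0.0322]] [-2.2 -5.5  5.5]
```

>>> apply_moves --rows '[0.0008,0,0.0004,0,0,0,0.0015,0,0.0008,0,0,0,0.0015,0,0.0008,0,0,0]'

```text
t: 12.8
tool_pos: [0.5385, -0.1285, 0.0888]
tool_rot: [-2.281, -1.644, -0.558]
contact_force: [-4.3, -7.5, 6.9]
opening: 0.0445
grip_force: 28.0
```

>>> apply_moves --rows '[-0.0005,0,-0.0003,0,0,0,-0.0005,0,-0.0003,0,0,0,-0.0005,0,-0.0003,0,0,0,-0.0005,0,-0.0003,0,0,0]' --grip 0.65

```text
t: 13.2
tool_pos: [0.5382, -0.1269, 0.0879]
tool_rot: [-2.278, -1.641, -0.56]
contact_force: [-0.7, -0.5, 1.2]
opening: 0.0554
grip_force: 0.0
```

>>> apply_moves --rows '[0.01,0,-0.02,0,0,0,0.03,0,-0.058,0,0,0,0.06,0,-0.115,0,0,0,0.09,0,-0.172,0,0,0,0.09,0,-0.172,0,0,0,0.09,0,-0.172,0,0,0]'

```text
t: 13.8
tool_pos: [0.539, -0.1276, 0.2073]
tool_rot: [-2.28, -1.645, -0.564]
contact_force: [-0.5, 0.4, -0.2]
opening: 0.0557
grip_force: 0.0
```

```bash
python3 shoe.py; python3 -c "
from h import *
im=cv2.imread('pics/shoe_now.png'); cv2.imwrite('pics/sn.png',cv2.resize(im[100:340,180:380],None,fx=2.5,fy=2.5))
print(ctrl.get_obs()['opening'])"
```

```text
pix [250 273  53   4 159] pitch 29.0 roll -0.0 top pts [[-0.0321, -0.0221, 0.0281], [-0.0312, 0.0005, 0.0305], [-0.0304, 0.023, 0.032]] [-0.5  0.4 -0.2]
0.05576125918741501
```

View pics/sn.png

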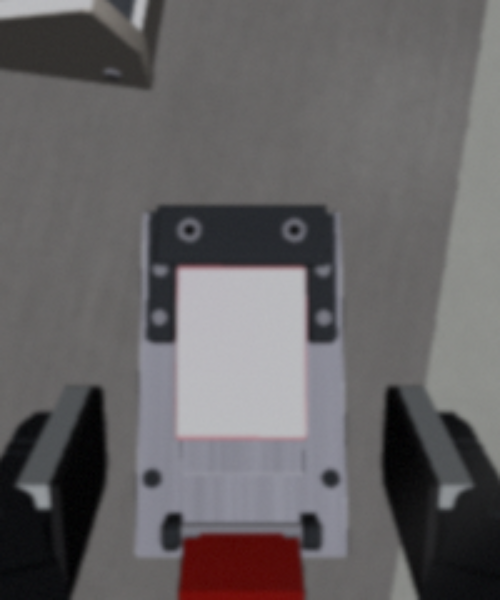

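The crop shows the blank in the shoe with its front edge against the stop at crop row 266 and its square end at row 437. That end is at about x = −32 mm, so the blank is home. The flap is still open. Next I shut the flap.

```bash
python3 -c "
from h import *
go(shoerot(0),SO-.112*SX+.085*Z,(0,0,.0726))"
```

```text
TCP [ 0.5218 -0.1785  0.1576] rows [-0.1166, 0.0008, 0.0293, 0.0017, -0.3062, 0.0006] n>=3.2
```

>>> apply_moves --rows '[-0.03,0,0.007,0,-0.08,0,-0.06,0,0.015,0,-0.16,0,-0.09,0,0.022,0,-0.24,0,-0.1166,0.0008,0.0293,0.0017,-0.3062,0.0006,-0.1166,0.0008,0.0293,0.0017,-0.3062,0.0006,-0.1166,0.0008,0.0293,0.0017,-0.3062,0.0006]' --grip 0

```text
t: 14.45
tool_pos: [0.5212, -0.1777, 0.1557]
tool_rot: [-2.546, -1.833, -0.001]
contact_force: [0.2, 0.4, 0.3]
opening: 0.0001
grip_force: 0.0
```

>>> apply_moves --rows '[0,0,0.025,0,0,0,0,0,0.05,0,0,0,0,0,0.078,0,0,0,0,0,0.078,0,0,0]'

```text
t: 14.85
tool_pos: [0.5195, -0.1776, 0.1064]
tool_rot: [-2.544, -1.83, 0.005]
contact_force: [0.3, 0.2, 0.1]
opening: -0.0003
grip_force: 0.0
```

```bash
python3 -c "
from h import *
o=ctrl.get_obs(); print((o['tool_pos']-SO)@np.c_[SX,SY,Z], o['opening'])
go(shoerot(0),SO-.070*SX+.038*Z,(0,0,.0726))"
```

```text
[-0.11185232  0.00241403  0.10637258] -0.00028147876278283407
TCP [ 0.5351 -0.1387  0.1106] rows [0.0698, 0.0039, -0.0069, -0.0049, -0.0012, -0.0005] n>=0.8
```

>>> apply_moves --rows '[0.01,0,0,0,0,0,0.02,0,-0.003,0,0,0,0.028,0.002,-0.006,0,0,0,0.035,0.003,-0.007,0,0,0,0.042,0.003,-0.007,0,0,0,0.049,0.003,-0.007,0,0,0,0.056,0.003,-0.007,0,0,0,0.063,0.003,-0.007,0,0,0,0.07,0.004,-0.007,0,0,0,0.07,0.004,-0.007,0,0,0]'

```text
t: 15.85
tool_pos: [0.5375, -0.139, 0.1144]
tool_rot: [-2.549, -1.835, 0.0]
contact_force: [-0.0, 0.2, 0.0]
opening: -0.0002
grip_force: 0.0
```

>>> apply_moves --rows '[-0.005,0,-0.01,0,0,0,-0.02,0,-0.06,0,0,0,-0.05,0,-0.13,0,0,0,-0.08,0,-0.2,0,0,0,-0.08,0,-0.2,0,0,0,-0.08,0,-0.2,0,0,0]'

```text
t: 16.45
tool_pos: [0.5227, -0.186, 0.2366]
tool_rot: [2.549, 1.832, 0.002]
contact_force: [-0.3, 0.2, -0.4]
opening: 0.0002
grip_force: 0.0
```

```bash
python3 - <<'E'
from h import *
o=ctrl.get_obs(); im,d=ctrl.get_image("wrist"); P=cloud(cam("wrist",o),d); s=P-SO; s=np.stack([s@SX,s@SY,P[...,2]],-1)
red=cv2.inRange(cv2.cvtColor(im,cv2.COLOR_BGR2HSV),(0,151,40),(8,255,255))>0
k=red&(abs(s[...,0])<.11)&(abs(s[...,1])<.04)
print(k.sum(),np.percentile(s[k],[1,50,99],axis=0).round(4).tolist())
k=(abs(s[...,1])<.018)&(s[...,0]>-.03)&(s[...,0]<.025); print("blank z",np.nanpercentile(s[k],[2,50,98],axis=0).round(4).tolist())
cv2.imwrite("pics/end.png",im)
E
```

```text
1079 [[-0.0613, -0.0181, 0.0241], [-0.0509, 0.0004, 0.0258], [-0.0385, 0.0189, 0.0274]]
blank z [[-0.0289, -0.0172, 0.0293], [-0.0013, 0.0001, 0.0308], [0.0238, 0.0173, 0.0323]]
```

View pics/end.png

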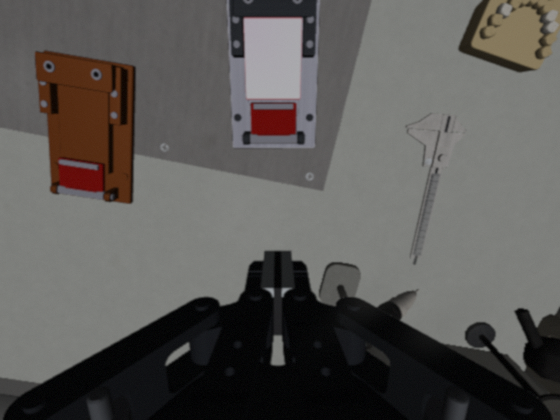

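The flap lies flat at 25 mm height, just behind the blank at (273,118). Before handing in, I'll check the gap at sub-pixel level.

```bash
python3 - <<'E'
from h import *
im=cv2.imread("pics/end.png"); print(im[92:112,262:284].mean(1).round().astype(int).tolist())
o=ctrl.get_obs(); c=cam("wrist",o)
for v in (99,100,101,102,103,104): print(v,[((onplane(c,[273,v],z)[0]-SO)@SX).round(4) for z in(.030,.025,.018)])
d=cloud(c,ctrl.get_image("wrist")[1]); s=d-SO
print([(v,*(np.array([np.nanmean(s[v,262:284]@SX),np.nanmean(s[v,262:284,2])])*1000).round(1)) for v in range(96,110)])
E
```

```text
[[172, 169, 169], [172, 169, 169], [172, 169, 169], [173, 169, 169], [173, 170, 170], [167, 164, 168], [144, 140, 157], [117, 110, 137], [121, 111, 123], [116, 107, 111], [80, 74, 89], [69, 64, 82], [99, 92, 97], [113, 104, 105], [114, 105, 105], [112, 104, 105], [97, 91, 98], [57, 54, 88], [19, 20, 94], [9, 11, 101]]
99 [np.float64(-0.0315), np.float64(-0.0313), np.float64(-0.0311)]
100 [np.float64(-0.0323), np.float64(-0.0322), np.float64(-0.0319)]
101 [np.float64(-0.0331), np.float64(-0.033), np.float64(-0.0328)]
102 [np.float64(-0.0339), np.float64(-0.0338), np.float64(-0.0336)]
103 [np.float64(-0.0347), np.float64(-0.0346), np.float64(-0.0344)]
104 [np.float64(-0.0355), np.float64(-0.0354), np.float64(-0.0353)]
[(96, np.float64(-29.2), np.float64(30.8)), (97, np.float64(-30.0), np.float64(30.7)), (98, np.float64(-30.8), np.float64(30.7)), (99, np.float64(-31.5), np.float64(30.9)), (100, np.float64(-32.2), np.float64(26.1)), (101, np.float64(-32.8), np.float64(18.8)), (102, np.float64(-33.6), np.float64(18.5)), (103, np.float64(-34.6), np.float64(25.0)), (104, np.float64(-35.4), np.float64(27.3)), (105, np.float64(-36.3), np.float64(28.4)), (106, np.float64(-37.1), np.float64(28.6)), (107, np.float64(-37.9), np.float64(28.9)), (108, np.float64(-38.7), np.float64(28.4)), (109, np.float64(-39.5), np.float64(27.9))]
```

```bash
python3 -c "
from station import ctrl
print(ctrl.finish_job())"
```

```text
the job is handed in; nothing more can be done
None
```

The pink blank lies flat and home in the aluminium work shoe, bevelled end under the stop, and the red keeper is shut behind it with a gap of about 2 mm. The job was handed in at about 16.5 s, but no verdict came back; peak contact force was about 15 N, in the first press, and no other object was touched.

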